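# Switch on and tare the bench scale

### The arm

A 6-joint arm with a two-finger parallel gripper is mounted at the origin on a cart in front of the work surface, level with it; the furniture and walls round the work are solid. World frame = base frame: x ahead of the robot, y to its left, z up, the work surface at z = 0. Lengths are in m, angles in rad, forces in N, time in s.
With the tool pointing down it reaches from about 0.375 to 0.9 m from the base axis. Payload 3.1 kg.
Tool frame: the origin (TCP) lies at the centre of the arm's flange, where the gripper is bolted on; the fingertips stand 182 mm ahead of it and the grasp point (between the pads) lies 164 mm ahead of it; z points along the fingers, y is the line along which they close (so a half turn about z gives the same grasp; the last joint's range is limited). The gripper opens to 87 mm and grips with 3 to 60 N. Pads are 19 mm wide; open, the fingers measure 117 mm over their backs; the gripper's body (75 mm by 190 mm) begins 51 mm behind the grasp point.
Start: joints at [-0.178, 0.527, 1.433, -0, 1.181, -0.178], TCP at [0.625, 0, 0.405] pointing down, gripper open.
Joint ranges: [-3.08, 3.08], [-0.75, 2.2], [0.22, 2.44], [-1.43, 4.57], [0, 2.65], [-2.85, 2.85]. Speed limits (rad/s): [2.79, 2.79, 3.14, 3.14, 3.14, 3.14].

### API

Orientations are given as a unit quaternion [x, y, z, w].
In Python, from rig import * gives the robot as it stands.
- The arm moves only by the tool move_arm, never from a script. Its argument "commands" is a list that holds one entry, the list of rows, each a list of 6 numbers: the shift along the tool's x, y, z in units of 40 mm (1.0 is 40 mm), then the turn, a rotation vector about the tool's x, y, z in rad. A call has 1 to 12 rows; each row is the pose to reach, as a shift and turn from the pose commanded when the call began, along the tool's axes at that moment; what a row does not reach only later rows make up. A row lasts 1/8 s, in which the tool goes at most 62.5 mm and 10.7 degrees, less where a joint would pass 70% of its speed; a pose out of reach is approached as far as the arm can. A call with a gripper value outside its range is refused whole. "claw" is the closure, from -1 (fully open) to 1 (shut), so that 0 is half open, set as the call begins (left out, the last holds). The fingers move at their own pace and stop on an object; "squeeze" is the grip in N (left out, the last holds). Time passes only in rows, so rows that repeat a pose let the fingers close. It gives the time, the measured TCP pose, the force, the opening and the grip force at its end, in the units of the state.
- get_obs(): the state, without advancing time (a new reading comes with each control period).
- camera(name): name is "scene" or "side" or "wrist"; returns a dict with "pixels" (400x640x3 uint8, blue, green, red), "range_z" (400x640 float32, m along the optical axis (not along the pixel's ray), 0 where there is no reading), "camera_matrix" (3x3 intrinsics, pixels), "extrinsics" (4x4, takes a point from world to camera coordinates). Camera axes: x right, y up, looking along -z (the intrinsics and any distortion apply to the point x, -y, -z); pixel columns grow to the right and rows downward; lengths in m; the calibration is good to about 2 mm. The wrist camera is an equidistant fisheye: a pixel r from the principal point sees the ray r / f radians off the axis. A picture is of the moment at which its call begins.
- hand_in(): hands the job in; it is judged then, once.
The state is a dict: "time": time; "q": joint angles; "joint_velocities": joint speeds; "joint_torque": joint torques, N m; "position": TCP position; "tool_rot": TCP orientation; "ft_force": force on the tool from outside, world axes, zero at the start; "moment": the same for the moment, N m; "grip_width": finger opening in m; "grip_force": force on a finger pad.
Only numpy, scipy, OpenCV 4.12 (cv2) and the standard library are available. Lean on these libraries where they do the work, as an engineer would, in place of code of your own. Each camera call takes 0.05 s, during which the arm holds its last target. There are 200 camera calls.

### The job

The cup on the stall's bench scale is to be tared. With the fingertips, gently press the round key down to switch the scale on and let it come up again; then gently press the long bar-shaped key down to tare, let it come up, and withdraw. Do not press the square key, do not touch the cup, and leave the nut, the jar and the bearing beside the scale where they are.

Things in the scene. Friction and masses are not known exactly. Their poses are not given: they have to be found in the camera images.
- scale: bench scale, fixed to the table, grey housing 236 mm (x) by 232 mm (y), origin under its centre at table height; its x axis points from the key deck (towards the robot) to the pan, y to its left, z up.
- deck (a point): centre of the top of the white key deck along the scale's front (62 by 206 mm, 46 mm above the table). Three grey keys stand on it in a row along the scale's y, 66 mm apart; which is left, middle or right varies. Behind it, 48 mm from this point, lies a low sloping display, 30 mm deep, 130 mm wide, at most 57 mm above the table.
- pan (a point): centre of the top of the steel pan (132 by 216 mm, 60 mm above the table) behind the display; the cup stands on it.
- key_round_top (a point): centre of the top face of the round key (disc 32 mm in diameter, 12 mm high, top 58 mm above the table when up); z axis up. It moves with the key. Pressed straight down.
- key_bar_top (a point): centre of the top face of the long bar-shaped key (44 mm along the scale's y, 18 mm along its x, 12 mm high, top 58 mm above the table when up); its x and y axes are those of the scale. Pressed straight down.
- key_square_top (a point): centre of the top face of the square key (22 by 22 mm, 12 mm high, top 58 mm above the table when up), the one that must not be pressed.
- key_round (a joint): how far the round key is pressed, in m: 0 up, 0.005 at its stop; a spring of about 0.5 N at rest and 4.5 N at the stop returns it. It counts as pressed from 0.003.
- key_bar (a joint): the same for the bar-shaped key.
- key_square (a joint): the same for the square key.
- cup: loose black open cup, 70 mm in diameter, 45 mm high, standing on the pan (its rim 105 mm above the table); origin at the centre of its underside.
- nut: loose large steel nut, 46 by 52 mm, 23 mm high, lying on the table to the left of the key deck; origin at the centre of its underside.
- jar: loose jar with a black lid, 49 mm in diameter, 90 mm high, standing on the table to the right of the key deck; origin at the centre of its underside.
- bearing: loose ball bearing, 62 mm in diameter, 17 mm high, lying flat on the table to the left of the pan; origin at the centre of its underside.
- gear_lever: fixed obstacle, no part of the job: a rigid gear lever in a cast turret at the right of the table, 411 mm high; its knob stands about 60 mm to the left (world +y) of and 13 mm nearer the robot than its origin, which lies under the turret. Keep the arm and hand clear of it.
There are look-alikes about, which are no part of the job. What is shaped like the cup but red or yellow is not meant.

How it is judged:
By the outcome, as a careful person would: the job done as asked, in the order asked, and still so for the second after the job is handed in, with the robot touching nothing.
It also fails if it takes over 42 s, if anything falls off the work surface, if the arm or the gripper's body presses on something with over 40 N, if the wrist force passes 120 N, or if a joint passes its speed limit or range.

## Working session

There is one attempt and no reset: what is moved stays moved. The work goes in short steps, Python scripts to look and compute and a tool call to move; the robot and the scene stay as the last step left them, time stands still between calls to the robot, and variables do not carry over. Pictures are saved under pics/ and viewed, at most 10 in all, crops included, and the job is handed in when it is done.

Besides the shell and the picture viewer there is one more tool, called in YAML: its name, and indented under it one key for each argument. move_arm: Moves the arm, as the interface text tells. Its arguments: {"type":"object","properties":{"commands":{"type":"array","items":{"type":"array","items":{"type":"array","items":{"type":"number"}}}},"claw":{"type":"number"},"squeeze":{"type":"number"}},"required":["commands"]}

```bash
ls; mkdir -p pics
cat > h.py <<'E'
from rig import *
import numpy as np, cv2
def grab(n):
    c=camera(n); np.savez(f'/tmp/{n}.npz',**{k:np.asarray(v) for k,v in c.items()}); return c
def load(n): return dict(np.load(f'/tmp/{n}.npz'))
def ray(c,u,v,fish=False):
    K=c['camera_matrix'];E=c['extrinsics']
    x=(u-K[0,2])/K[0,0];y=(v-K[1,2])/K[1,1]
    if fish:
        r=np.hypot(x,y);d=np.array([x/r*np.sin(r),-y/r*np.sin(r),-np.cos(r)]) if r>1e-9 else np.array([0,0,-1.])
    else: d=np.array([x,-y,-1.])
    R=E[:3,:3];o=-R.T@E[:3,3]
    return o,R.T@d
def plane(c,u,v,z,fish=False):
    o,d=ray(c,u,v,fish);return o+d*(z-o[2])/d[2]
E
python3 - <<'E'
from h import *
for n in ['scene','wrist','side']:
    c=grab(n); cv2.imwrite(f'pics/{n}0.png',c['pixels']); print(n,c['camera_matrix'].tolist(),np.round(ray(c,320,200,n=='wrist'),3).tolist())
print(get_obs())
E
```

```text
pics
scene [[448.99631304054225, 0.0, 311.676463064136], [0.0, 448.99631304054225, 200.5937327197281], [0.0, 0.0, 1.0]] [[1.229, -0.792, 0.827], [-0.536, 0.628, -0.565]]
wrist [[309.70691628693146, 0.0, 322.08772696767784], [0.0, 309.70691628693146, 197.76050269472086], [0.0, 0.0, 1.0]] [[0.624, 0.082, 0.383], [-0.01, -0.304, -0.953]]
side [[450.37475814056734, 0.0, 320.0903056351456], [0.0, 450.37475814056734, 198.46162609265852], [0.0, 0.0, 1.0]] [[0.118, 1.046, 0.68], [0.314, -0.817, -0.484]]
{'time': 0.15, 'q': array([-1.78494170e-01,  5.28226668e-01,  1.43358987e+00,  1.33957789e-06,
        1.18137817e+00, -1.78478317e-01]), 'joint_velocities': array([-3.85163721e-04, -9.11682644e-05, -3.45755567e-03, -7.18202043e-05,
       -8.99155991e-04, -6.54462995e-04]), 'joint_torque': array([ 9.14956272e-04, -4.40429199e+01, -1.76841742e+01,  6.33679633e-02,
        5.52540855e-02, -1.06930895e-04]), 'position': array([6.24743561e-01, 7.95277866e-05, 4.04017900e-01]), 'tool_rot': array([ 7.07112339e-01,  7.07100769e-01, -4.56343674e-04, -6.58327241e-04]), 'ft_force': array([ 0.10063489,  0.22912523, -0.08309321]), 'moment': array([-0.03151191, -0.04823472, -0.040969  ]), 'grip_force': 0.0, 'grip_width': 0.08681600800674517}
```

View pics/scene0.png

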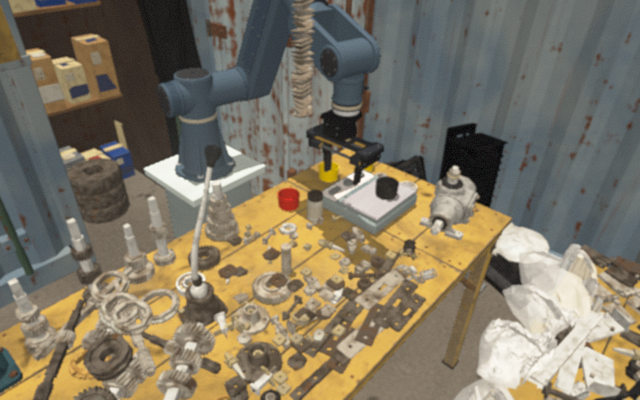

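View pics/wrist0.png

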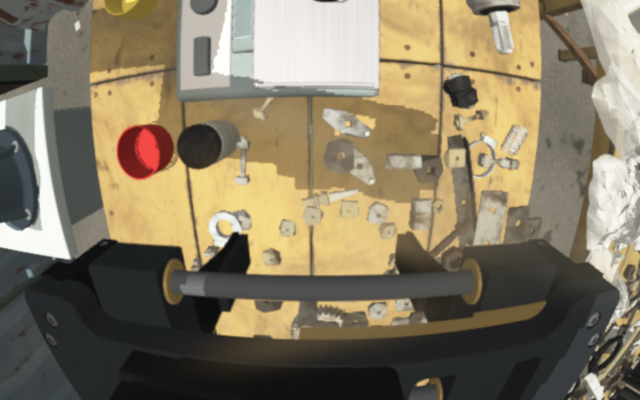

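The scene view shows the scale with its pan at about (370,195) and the black cup at (387,187). The jar is at (315,205), the red cup at (288,199) and the yellow cup at (328,172). In the wrist view the bar key is at (202,57), the next key is cut off at (203,5), and the jar is at (207,145). The third key is out of frame, so I'll check the side view.

Run:
```python
from h import *
c=load('wrist')
for p in [(202,57),(203,5),(180,97),(252,92)]: print(p,plane(c,*p,0.058,True).round(3))
s=load('side')
# project deck guess
cv2.imwrite('pics/side0b.png',s['pixels'])
```

```text
(202, 57) [0.492 0.14  0.058]
(203, 5) [0.492 0.201 0.058]
(180, 97) [0.465 0.098 0.058]
(252, 92) [0.549 0.097 0.058]
```

View pics/side0b.png

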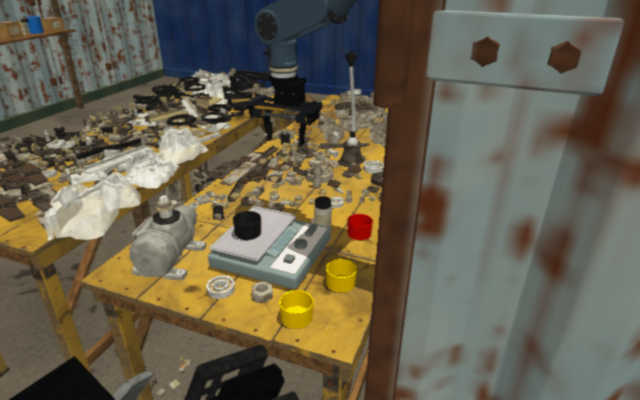

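In the side view the keys run from square at (289,258), through round in the middle at (300,243), to the bar on the right at (309,229), next to the jar at (323,212). I'll move above the deck with the fingers shutting and look closer.

move_arm:
  commands:
    - [[1.2,-0.75,0,0,0,0],[2.5,-1.5,0,0,0,0],[3.7,-2.2,0,0,0,0],[4.5,-2.7,0,0,0,0],[5,-3,0,0,0,0],[5,-3,0,0,0,0],[5,-3,0,0,0,0]]
  claw: 1
  squeeze: 10

```text
time: 1.02
position: [0.5054, 0.1996, 0.4047]
tool_rot: [0.707, 0.707, 0.0, 0.0]
ft_force: [-0.3, 0.6, 0.8]
grip_width: 0.025
grip_force: 0.0
```

Run:
```python
from h import *
c=grab('wrist'); cv2.imwrite('pics/wrist1.png',c['pixels']); o=get_obs(); print(o['time'],o['position'],o['tool_rot'],o['grip_width'],o['ft_force'])
```

```text
1.075 [0.50565214 0.19928785 0.40468463] [7.07412703e-01 7.06800671e-01 2.77373530e-05 2.79566703e-04] 0.020989027370123377 [ 0.08422947 -0.41596776  0.04482053]
```

View pics/wrist1.png

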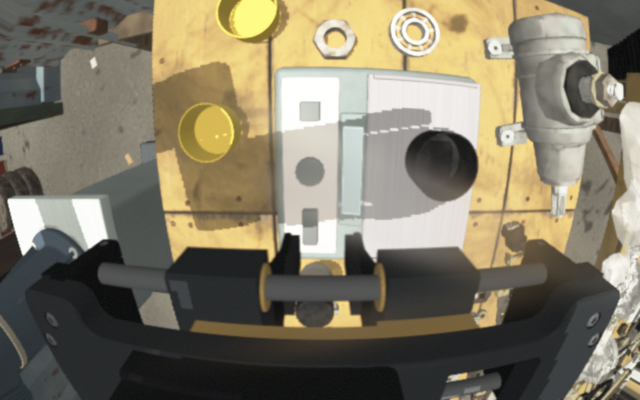

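Three keys stand in the deck: square at (310,111), round at (310,171), bar at (310,226). The black cup on the pan is at (441,165), and the yellow cups at (207,132) and (247,15) are look-alikes. The disc matches the round key and the long rectangle matches the bar. I'll segment them and confirm in a crop.

Run:
```python
from h import *
c=load('wrist');im=c['pixels'];g=cv2.cvtColor(im,cv2.COLOR_BGR2GRAY)
for n,(x0,x1,y0,y1) in dict(square=(293,328,95,127),round=(292,330,150,192),bar=(293,328,202,248)).items():
    r=g[y0:y1,x0:x1]; t,m=cv2.threshold(cv2.GaussianBlur(r,(3,3),0),0,255,cv2.THRESH_BINARY_INV+cv2.THRESH_OTSU)
    ct=max(cv2.findContours(m,cv2.RETR_EXTERNAL,cv2.CHAIN_APPROX_NONE)[0],key=cv2.contourArea).reshape(-1,2)+[x0,y0]
    P=np.array([plane(c,u,v,.058,True)[:2] for u,v in ct]); (cx,cy),sz,a=cv2.minAreaRect((P*1000).astype(np.float32))
    cv2.drawContours(im,[ct.reshape(-1,1,2)],-1,(0,0,255),1)
    u,v=ct.mean(0).astype(int);print(n,(u,v),t,np.round([cx,cy],1),np.round(sz,1),round(a,1),'z',np.round(ray(c,u,v,True)[0][2]+c['range_z'][v,u]*(ray(c,u,v,True)[1]/ -(ray(c,u,v,True)[1]@ (c['extrinsics'][2,:3])))[2]*-1*-1,4))
# deck edges / fingertips
cv2.imwrite('pics/crop1.png',cv2.resize(im[80:340,240:400],None,fx=2.3,fy=2.3,interpolation=cv2.INTER_NEAREST))
```

```text
square (np.int64(309), np.int64(110)) 230.0 [490.8 274.4] [21.1 22. ] 89.6 z 0.0588
round (np.int64(309), np.int64(171)) 169.0 [490.4 209.8] [31.  31.4] 89.8 z 0.059
bar (np.int64(309), np.int64(217)) 165.0 [489.7 156.3] [23.1 17.1] 89.7 z 0.0578
```

View pics/crop1.png

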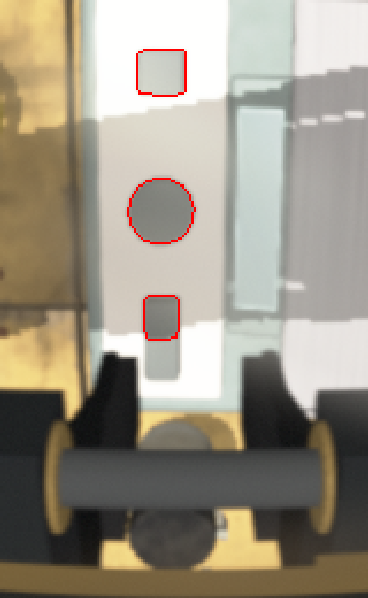

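The sizes match: disc 31 mm, square 22 mm, tops at about 58 mm, pitch about 65 mm. The round key is at (0.4905, 0.210). That puts the bar at about (0.490, 0.144), since its contour was cut by the shadow. I'll descend above the round key, stopping 15 mm short.

move_arm:
  commands:
    - [[0.24,-0.37,0.5,0,0,0],[0.24,-0.37,1.3,0,0,0],[0.24,-0.37,2.1,0,0,0],[0.24,-0.37,2.9,0,0,0],[0.24,-0.37,3.5,0,0,0],[0.24,-0.37,3.75,0,0,0],[0.24,-0.37,3.75,0,0,0],[0.24,-0.37,3.75,0,0,0]]

```text
time: 2.08
position: [0.4908, 0.2095, 0.2556]
tool_rot: [0.707, 0.707, 0.001, 0.001]
ft_force: [-0.8, 0.0, -0.8]
grip_width: 0.0004
grip_force: 0.0
```

Run:
```python
from h import *
ims=[]
for n in ['wrist','side']:
    c=grab(n); ims.append(c['pixels'])
s=ims[1][190:320,190:370]
w=cv2.resize(ims[0],(400,250)); s=cv2.resize(s,(390,282))
o=np.zeros((282,790,3),np.uint8);o[:250,:400]=w;o[:,400:]=s
cv2.imwrite('pics/near1.png',o);b=get_obs();print(b['position'],b['grip_width'],b['ft_force'])
```

```text
[0.4906181  0.20964752 0.25577256] 0.0005588756183744503 [ 0.06560771 -0.28654886  0.36876188]
```

View pics/near1.png

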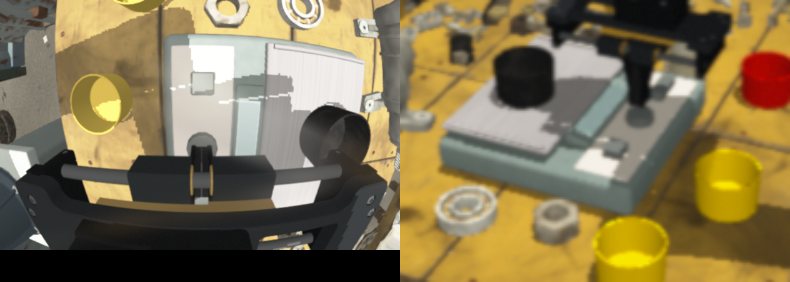

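The shut fingertips are centred over the round key, with the cup, square key and display clear. Now I'll press slowly.

move_arm:
  commands:
    - [[0,0,0.15,0,0,0],[0,0,0.3,0,0,0],[0,0,0.37,0,0,0],[0,0,0.42,0,0,0],[0,0,0.46,0,0,0],[0,0,0.48,0,0,0],[0,0,0.48,0,0,0],[0,0,0.48,0,0,0],[0,0,0.48,0,0,0]]

```text
time: 3.3
position: [0.49, 0.2096, 0.2356]
tool_rot: [0.707, 0.707, -0.0, -0.0]
ft_force: [-2.1, 0.6, 4.8]
grip_width: 0.0005
grip_force: 2.4
```

move_arm:
  commands:
    - [[0,0,0.01,0,0,0],[0,0,0.01,0,0,0],[0,0,0.01,0,0,0]]

```text
time: 3.68
position: [0.49, 0.2096, 0.2355]
tool_rot: [0.707, 0.707, -0.0, -0.0]
ft_force: [-2.7, 0.2, 6.5]
grip_width: 0.0004
grip_force: 3.6
```

Run:
```python
from h import *
for i in range(4):
    camera('scene'); b=get_obs();print(b['position'].round(4),b['ft_force'].round(2))
```

```text
[0.4899 0.2096 0.2355] [-2.81 -0.81  6.39]
[0.4899 0.2096 0.2355] [-2.87  0.03  6.88]
[0.49   0.2096 0.2355] [-3.11 -0.23  7.06]
[0.49   0.2096 0.2355] [-2.33 -0.13  6.87]
```

Force is about 6.8 N and the tip has stopped moving, so the round key is at its stop. Release it and move up, then go across to the bar (−66 mm in y).

move_arm:
  commands:
    - [[0,0,-0.1,0,0,0],[0,0,-0.3,0,0,0],[0,0,-0.8,0,0,0],[0,0,-1.25,0,0,0],[0,0,-1.25,0,0,0],[-0.5,0,-1.25,0,0,0],[-1.1,0,-1.25,0,0,0],[-1.5,0,-1.25,0,0,0],[-1.65,0,-1.25,0,0,0],[-1.65,0,-1.25,0,0,0],[-1.65,0,-1.25,0,0,0]]

```text
time: 5.25
position: [0.4902, 0.144, 0.2851]
tool_rot: [0.707, 0.707, 0.0, -0.0]
ft_force: [0.2, 1.3, 0.3]
grip_width: 0.0003
grip_force: 0.0
```

Run:
```python
from h import *
c=grab('wrist');s=grab('side')
w=cv2.resize(c['pixels'][100:300,200:440],(480,400)); s=cv2.resize(s['pixels'][190:290,260:340],(320,400))
cv2.imwrite('pics/near2.png',np.hstack([w,s]));b=get_obs();print(b['position'],b['ft_force'])
# round key top height from depth
im=c['pixels'];z=c['range_z'];E=c['extrinsics']
R=E[:3,:3];t=E[:3,3];K=c['camera_matrix']
def px(p):
    q=R@np.array(p)+t;q=np.array([q[0],-q[1],-q[2]]);th=np.arccos(q[2]/np.linalg.norm(q));k=K[0,0]*th/np.hypot(*q[:2])
    return (k*q[:2]+K[:2,2])
for n,p in dict(sq=(.4908,.2755,.058),rd=(.4904,.21,.058),bar=(.49,.144,.058)).items():
    u,v=np.round(px(p)).astype(int);o,d=ray(c,u,v,True);d=d/(-(R@d)[2]);print(n,u,v,(o+d*z[v,u]).round(4))
```

```text
[0.49014803 0.14416203 0.28514643] [0.20471402 0.57654222 0.40712467]
sq 325 32 [0.4906 0.2753 0.058 ]
rd 325 128 [0.4907 0.2102 0.0578]
bar 324 221 [0.4902 0.1445 0.0585]
```

View pics/near2.png

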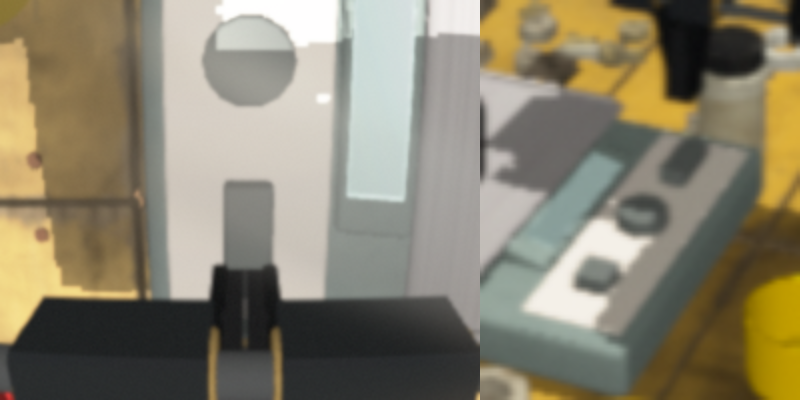

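The round key is back up, with its top at 57.8 mm. The bar at image x 324 is right under the fingertips, and the jar stays clear. Now I'll press the bar.

move_arm:
  commands:
    - [[0,0,0.3,0,0,0],[0,0,0.7,0,0,0],[0,0,0.95,0,0,0],[0,0,1.08,0,0,0],[0,0,1.14,0,0,0],[0,0,1.19,0,0,0],[0,0,1.23,0,0,0],[0,0,1.25,0,0,0],[0,0,1.25,0,0,0],[0,0,1.25,0,0,0],[0,0,1.25,0,0,0]]

```text
time: 6.72
position: [0.4899, 0.1437, 0.2356]
tool_rot: [0.707, 0.707, -0.0, -0.0]
ft_force: [-2.3, 0.0, 4.9]
grip_width: 0.0005
grip_force: 2.7
```

Run:
```python
from h import *
for i in range(3):
    camera('scene'); b=get_obs();print(b['position'].round(4),b['ft_force'].round(2))
```

```text
[0.4899 0.1437 0.2356] [-2.75  0.51  6.7 ]
[0.4899 0.1437 0.2356] [-2.58  0.74  5.24]
[0.4899 0.1437 0.2356] [-1.85  0.87  5.03]
```

The force is about 5.5 N, the same as the round key at its stop, so the bar is fully pressed. Release and withdraw.

move_arm:
  commands:
    - [[0,0,-0.1,0,0,0],[0,0,-0.3,0,0,0],[0,0,-0.8,0,0,0],[0,0,-1.6,0,0,0],[0,0,-2.6,0,0,0],[0,0,-3.5,0,0,0],[0,0,-4,0,0,0],[0,0,-4,0,0,0],[0,0,-4,0,0,0],[0,0,-4,0,0,0]]

```text
time: 8.12
position: [0.4899, 0.1436, 0.3939]
tool_rot: [0.707, 0.707, -0.001, -0.001]
ft_force: [-0.5, -0.1, 0.5]
grip_width: 0.0005
grip_force: 0.0
```

Run:
```python
from h import *
s=grab('side');cv2.imwrite('pics/end.png',cv2.resize(s['pixels'][180:330,190:390],(800,600)));b=get_obs();print(b['time'],b['position'],b['ft_force'],b['joint_velocities'].round(3))
c=s;K=c['camera_matrix'];R=c['extrinsics'][:3,:3];t=c['extrinsics'][:3,3]
for n,p in dict(sq=(.4908,.2755,.058),rd=(.4904,.21,.058),bar=(.49,.144,.058)).items():
    q=R@np.array(p)+t;u,v=np.round([K[0,2]-K[0,0]*q[0]/q[2],K[1,2]+K[1,1]*q[1]/q[2]]).astype(int)
    o,d=ray(c,u,v);print(n,u,v,(o+d*c['range_z'][v,u]).round(4))
```

```text
8.175 [0.48996786 0.1435734  0.39402495] [ 0.66251069 -0.14545098 -1.12078947] [-0.001 -0.    -0.005  0.     0.002  0.001]
sq 289 256 [0.4913 0.2746 0.0569]
rd 300 241 [0.493  0.2066 0.0557]
bar 311 228 [0.4904 0.1418 0.0557]
```

View pics/end.png

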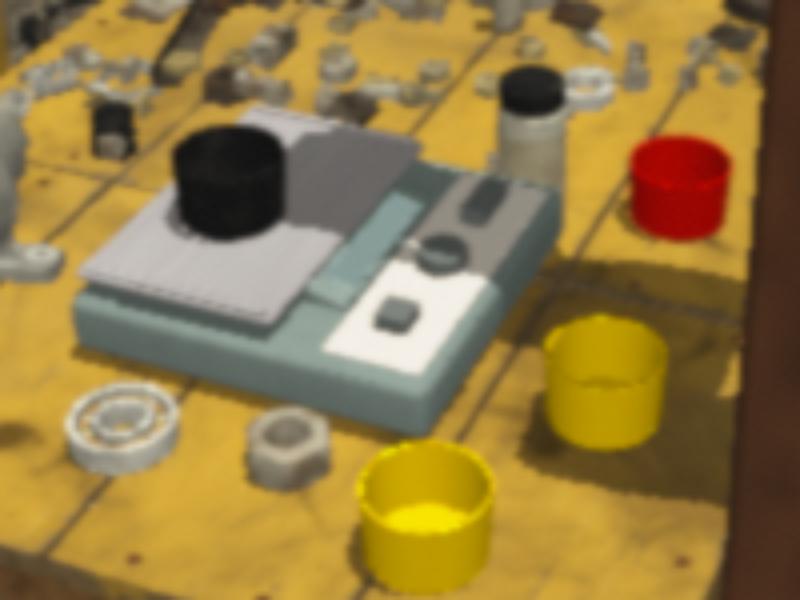

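The arm is clear, the keys are up (round 440,252; bar 484,200; square 397,313), and the cup, nut, jar and bearing look undisturbed.

```bash
python3 -c "
from rig import *
print(hand_in())"
```

```text
the job is handed in; nothing more can be done
None
```

I pressed and released the round key, then the bar key, withdrew the arm and handed the job in at about 8 s; the square key, cup, nut, jar and bearing were not touched.

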